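# Tap the gauge block home under the label head

### The arm

A 6-joint arm with a two-finger parallel gripper is mounted at the origin on a cart in front of the work surface, level with it; the furniture and walls round the work are solid. World frame = base frame: x ahead of the robot, y to its left, z up, the work surface at z = 0. Lengths are in m, angles in degrees, forces in N, time in s.
With the tool pointing down it reaches from about 0.15 to 0.775 m from the base axis. Payload 6.1 kg.
Tool frame: the origin (TCP) lies midway between the tips of the shut fingers; the grasp point (between the pads) lies 19 mm behind it; z points along the fingers, y is the line along which they close (so a half turn about z gives the same grasp; the last joint's range is limited). The gripper opens to 85 mm and grips with 20 to 120 N. Pads are 22 mm wide; open, the fingers measure 114 mm over their backs; the gripper's body (76 mm by 85 mm) begins 54 mm behind the grasp point. The pads swing forward as they close: fully open they stand 13 mm farther back than shut.
Start: joints at [-68.067, 7.208, -2.269, 80.523, 0, 90], TCP at [0.196, -0.487, 0.231] pointing down, gripper open.
Joint ranges: [-155.77, 155.77], [-54.66, 111.73], [-72.52, 77.12], [-102.08, 115.82], [-83.92, 84.16], [-180, 180]. Speed limits (degrees/s): [136.94, 136.94, 172.46, 180, 180, 180].

### API

Orientations are given as [roll, pitch, yaw] about the fixed x, y, z axes, in that order (R = Rz(yaw) Ry(pitch) Rx(roll)).
In Python, from rig import ctrl gives the robot as it stands. The module is installed in compiled form; this text tells all that it offers.
- The arm moves only by the tool servo_tool, never from a script. Its argument "rows" is a list of rows, each a list of 2 entries, a list of its own where there are three numbers: the shift along the tool's x, y, z in units of 50 cm (1.0 is 50 cm), then the turn, a rotation vector about the tool's x, y, z in units of 180 degrees (1.0 is 180 degrees). In form: [[[x, y, z], [rx, ry, rz]], ...]. A call has 1 to 10 rows; each row shifts and turns the commanded pose from where the row before left it, along the tool's axes as they then stand; what a row does not reach is not made up. A row lasts 1/12 s, in which the tool goes at most 41.7 mm and 7.16 degrees, less where a joint would pass 70% of its speed; a pose out of reach is approached as far as the arm can. A call with a number of a shift or a turn outside -1 to 1 is refused whole. A call with a gripper value outside its range is refused whole. "jaw" is the opening, from 0 (shut) to 1 (fully open), set as the call begins (left out, the last holds). The fingers move at their own pace and stop on an object; "force" is the grip in N (left out, the last holds). Time passes only in rows, so rows that do not move let the fingers close. It gives the time, the measured TCP pose, the force, the opening and the grip force at its end, in the units of the state.
- ctrl.get_obs(): the state, without advancing time (a new reading comes with each control period).
- ctrl.read_camera(name): name is "scene" or "top" or "wrist"; returns a dict with "frame" (400x640x3 uint8, red, green, blue), "fovy" (degrees; the focal length in pixels is half the picture's height over the tangent of half this angle, whatever the lens; pixels are square), "cx", "cy" (the principal point, pixels), "k1" (the pictures are not rectified: a ray, as slopes to the right and down, at radius r is drawn at 1 + k1 r^2 times it, then the intrinsics apply), "rvec" (rotation vector, rad) and "tvec" (3), from world to camera coordinates, as OpenCV has them. Camera axes: x right, y down, z forward; pixel columns grow to the right and rows downward; lengths in m; the calibration is good to about 2 mm. A picture is of the moment at which its call begins. There is no depth.
- ctrl.job_done(): hands the job in; it is judged then, once.
Trained networks look in a picture, given as the dict that the camera call returned (one of the last four; its "shot" number tells which), for a name from the list of things; names that differ only in an ending like _2 or _b are one class to them, and where a whole thing is asked for, a point or a joint stands for the part that bears it (a point fixed in the world has none). Each returns a list of dicts, best first, with "confidence" (0 to 1); they miss things now and then, are a little off and sometimes report something else, mostly with a low value. They report only what shows in the picture. A call takes as long as a camera call.
- ctrl.boxes_of(picture, label): "point" ([column, row] in pixels, amid what is visible of it).
The state is a dict: "clock": time; "joint_positions": joint angles; "joint_velocities": joint speeds; "tau": joint torques, N m; "ee_pos": TCP position; "ee_rot": TCP orientation; "ft_force": force on the tool from outside, world axes, zero at the start; "torque": the same for the moment, N m; "opening": finger opening in m; "finger_force": force on a finger pad.
Only numpy, scipy, OpenCV 4.12 (cv2) and the standard library are available. Lean on these libraries where they do the work, as an engineer would, in place of code of your own. Each camera call takes 0.05 s, during which the arm holds its last target. There are 200 camera calls.

### The job

Before the next batch the blue gauge block in the guide under the label head must sit snug against the stop hidden inside the tunnel. Pick up the tapper by its leaning wooden handle and nudge the block in with small gentle taps of the tapper's foot until it meets the stop; do not drive the stop back, and do not touch the block with the gripper. Then stand the tapper upright on its mat again, let go, and leave the counter, the ink pad and the red marker where they are.

Things in the scene. Friction and masses are not known exactly. Their poses are not given: they have to be found in the camera images.
- guide_axis (a point): middle of the guide's aluminium floor plate (top at z = 8 mm), straight below the front edge of the fixed label head. x axis: along the guide, level, into the tunnel; y left; z up. The plate is x = -60 to 195, y = -75 to 75. Two rails stand on it, 64 apart inside, 14 high, from x = -60 on. The block's near face starts at x = 0 to 15; at the hidden stop it is somewhere between x = 55 and 75
- head_edge (a point): middle of the lower front edge of the label head, a white box on grey legs, 150 wide, 120 tall, 190 deep, that overhangs the guide from here back; 92 mm above the floor plate. Same axes as the guide. The tapper's foot must go under it by up to 75, so the gripper must lean back (about 40 degrees from vertical) to stay in front of it
- tunnel_mouth (a point): middle of the floor at the mouth of the dark steel tunnel, 80 mm behind the head's front edge, same axes. Its roof is 42 above the floor plate; closed at the back. The stop is inside and cannot be seen
- block_face (a point): centre of the near end face (yellow panel) of the blue gauge block, 80 long (x, into the tunnel), 60 wide, 36 high, loose, 0.18 to 0.35 kg, standing on the floor plate between the rails, its far end near the tunnel's mouth. The point is 18 above the floor plate. It slides with about 1 to 4 N
- stop_pin (a joint): small spring feeler pin in the face of the hidden stop: 0 = untouched, 0.005 m = pressed fully flush by a block that is snug against the stop; its spring is very weak (0.2 N)
- stop_plate (a joint): how far the stop itself has been driven back from its setting, m: 0 = as set. It gives way when the block is pressed against it with more than about 10 N and does not come back
- tapper_foot (a point): tapper: a white foot with a black rubber front pad, 60 long (x), 44 wide (y), 24 high, with a leaning wooden handle; 0.22 kg, loose, stands on its foot on the mat. This point is the centre of the foot, 12 above its underside and 30 behind its flat front face. x axis towards the front face, z up when it stands. Push with the front face, the foot just clear of the floor plate
- tapper_grip (a point): where to grip the tapper's handle, same axes as the foot: 45 behind (-x) and 60 above the foot's centre. The handle is 20 thick across y (grip it there), 24 deep, and leans back towards -x by 40 degrees from vertical: come down along it with the fingers pointing forward and down. It goes on 28 beyond this point; the foot's top is about 60 below it along the lean
- mat_top (a point): centre of the top of the dark grey rubber parking mat with a lighter middle, 130 (x) by 110 (y) by 4, fixed; its top is at z = 4. The tapper stands near its middle at the start
- tally_mid (a point): centre of a small white hand tally counter, 41 x 48 x 32, loose, lies near the front edge
- pad_mid (a point): centre of a closed dark blue ink pad, 69 x 108 x 16, loose, lies near the front edge
- marker_mid (a point): centre of a white marker pen with a red cap, 14 x 128 x 16, loose, lies near the front edge

How it is judged:
By the outcome, as a careful person would: the job done as asked, in the order asked, and still so for the second after the job is handed in, with the robot touching nothing.
It also fails if it takes over 72 s, if anything falls off the work surface, if the arm or the gripper's body presses on something with over 40 N, if the wrist force passes 120 N, or if a joint passes its speed limit or range.

## Working session

There is one attempt and no reset: what is moved stays moved. The work goes in short steps, Python scripts to look and compute and a tool call to move; the robot and the scene stay as the last step left them, time stands still between calls to the robot, and variables do not carry over. Pictures are saved under pics/ and viewed, at most 10 in all, crops included, and the job is handed in when it is done.

Besides the shell and the picture viewer there is one more tool, called after "Request:" as name(argument=value, ...) on one line, values as JSON. servo_tool: Moves the arm, as the interface text tells. Its arguments: {"type":"object","properties":{"rows":{"type":"array","items":{"type":"array"}},"jaw":{"type":"number"},"force":{"type":"number"}},"required":["rows"]}

```bash
mkdir -p pics
cat > h.py <<'E'
import numpy as np, cv2
from rig import ctrl
from scipy.spatial.transform import Rotation as R
def K(p):
    f=p["frame"].shape[0]/2/np.tan(np.radians(p["fovy"])/2)
    return np.array([[f,0,p["cx"]],[0,f,p["cy"]],[0,0,1.]]), np.array([p["k1"],0,0,0.])
def RT(p): return cv2.Rodrigues(np.array(p["rvec"],float))[0], np.array(p["tvec"],float).ravel()
def proj(p,X):
    k,d=K(p); return cv2.projectPoints(np.array(X,float).reshape(-1,1,3),np.array(p["rvec"],float),np.array(p["tvec"],float),k,d)[0].reshape(-1,2)
def ray(p,uv):
    k,d=K(p); n=cv2.undistortPoints(np.array(uv,float).reshape(1,1,2),k,d).ravel()
    r,t=RT(p); return -r.T@t, r.T@np.array([n[0],n[1],1.])
def onz(p,uv,z):
    o,v=ray(p,uv); return o+v*(z-o[2])/v[2]
def tri(obs):
    A=np.zeros((3,3));b=np.zeros(3)
    for p,uv in obs:
        o,v=ray(p,uv); v/=np.linalg.norm(v); M=np.eye(3)-np.outer(v,v); A+=M;b+=M@o
    x=np.linalg.solve(A,b); return x,[np.round(proj(p,x)[0]-uv,1) for p,uv in obs]
def save(p,n): cv2.imwrite("pics/"+n+".png",p["frame"][:,:,::-1])
E
python3 - <<'E'
from h import *
np.set_printoptions(precision=4,suppress=True)
names="guide_axis head_edge tunnel_mouth block_face tapper_foot tapper_grip mat_top tally_mid pad_mid marker_mid".split()
P={c:ctrl.read_camera(c) for c in("scene","top","wrist")}
for c in P: save(P[c],c+"0")
for n in names:
    obs=[]
    for c in P:
        b=ctrl.boxes_of(P[c],n)
        print(n,c,[(np.round(x["point"]),round(x["confidence"],2)) for x in b[:2]])
        if b and b[0]["confidence"]>.4: obs.append((P[c],np.array(b[0]["point"],float)))
    if len(obs)>1: print("   ",*tri(obs))
s=ctrl.get_obs();print(s)
E
```

```text
guide_axis scene [(array([317., 142.]), 0.86)]
guide_axis top [(array([373., 129.]), 0.89)]
guide_axis wrist []
    [0.7096 0.1519 0.1246] [array([1.7, 0.4]), array([-1.3, -1.8])]
head_edge scene [(array([317., 141.]), 0.85)]
head_edge top [(array([370., 126.]), 0.79)]
head_edge wrist []
    [0.7114 0.1566 0.1291] [array([0.5, 0.1]), array([-0.4, -0.5])]
tunnel_mouth scene [(array([316., 145.]), 0.69)]
tunnel_mouth top [(array([374., 127.]), 0.77)]
tunnel_mouth wrist []
    [0.7202 0.1464 0.1043] [array([1.6, 0.4]), array([-1.2, -1.7])]
block_face scene [(array([332., 175.]), 0.69)]
block_face top []
block_face wrist []
tapper_foot scene [(array([310., 249.]), 0.91), (array([400., 266.]), 0.68)]
tapper_foot top [(array([268., 222.]), 0.91)]
tapper_foot wrist []
    [0.5106 0.3968 0.0476] [array([-0.8, -0.2]), array([0.5, 0.7])]
tapper_grip scene [(array([315., 248.]), 0.71)]
tapper_grip top [(array([273., 222.]), 0.58)]
tapper_grip wrist []
    [0.5095 0.3832 0.038 ] [array([-1.9, -0.4]), array([1.1, 1.6])]
mat_top scene [(array([296., 257.]), 0.9)]
mat_top top [(array([268., 208.]),
[... 514 characters left out ...]
ay([0.4, 0.6])]
marker_mid scene [(array([427., 225.]), 0.75)]
marker_mid top [(array([389., 279.]), 0.86)]
marker_mid wrist []
    [0.3646 0.1113 0.0063] [array([-3. , -0.4]), array([1.8, 3. ])]
{'clock': 1.65, 'joint_positions': array([-68.0679,   7.2091,  -2.2708,  80.5256,   0.0011,  90.0014]), 'joint_velocities': array([-0.0249,  0.0643, -0.0319, -0.0746,  0.0167, -0.0348]), 'tau': array([ -0.0006, -43.5695,  35.3086,   0.0013,  -0.0001,  -0.    ]), 'ee_pos': array([ 0.1961, -0.487 ,  0.2313]), 'ee_rot': array([-179.9944,   -0.0011,   21.9307]), 'ft_force': array([ 1.2795,  0.3059, -0.2529]), 'torque': array([0.0446, 0.0361, 0.0314]), 'finger_force': 0.0, 'opening': 0.08538826375430933}
```

Run:
```python
import cv2
a=cv2.imread("pics/scene0.png")[100:340,180:500];cv2.imwrite("pics/s0c.png",cv2.resize(a,(800,600),interpolation=cv2.INTER_CUBIC))
a=cv2.imread("pics/top0.png")[80:320,190:510];cv2.imwrite("pics/t0c.png",cv2.resize(a,(800,600),interpolation=cv2.INTER_CUBIC))
```

```text
(no output)
```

View pics/s0c.png

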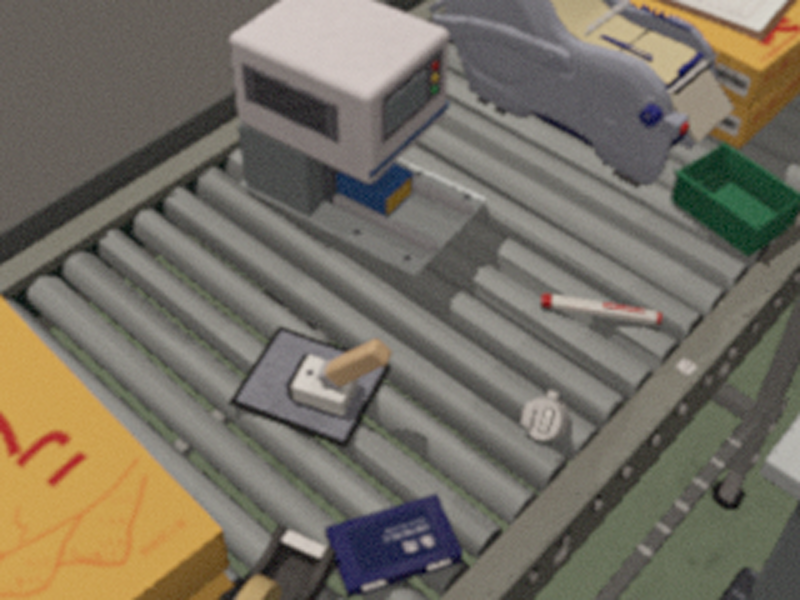

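View pics/t0c.png

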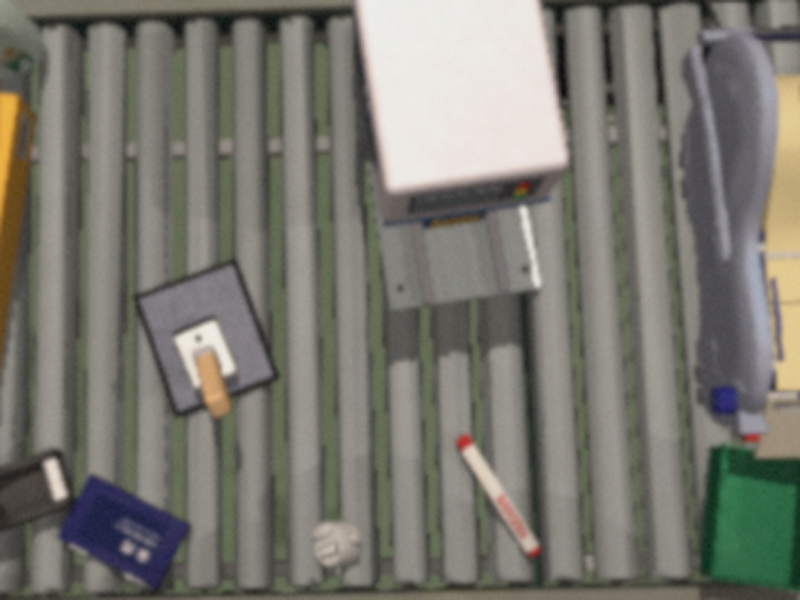

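Run:
```python
from h import *
from scipy.optimize import least_squares
np.set_printoptions(precision=4,suppress=True)
T=ctrl.read_camera("top");S=ctrl.read_camera("scene");W=ctrl.read_camera("wrist")
t=lambda u,v:np.array([190+u*.4,80+v*.4]); s=lambda u,v:np.array([180+u*.4,100+v*.4])
def fit(obs,x0,name):
    def f(q):
        c,sn=np.cos(q[2]),np.sin(q[2])
        return np.concatenate([proj(p,[q[0]+c*X-sn*Y,q[1]+sn*X+c*Y,Z])[0]-uv for p,uv,(X,Y,Z) in obs])
    r=least_squares(f,x0,loss="soft_l1"); print(name,r.x[:2],np.degrees(r.x[2])); print(np.round(r.fun.reshape(-1,2),1).tolist())
    return r.x
G=[(T,t(388,308),(-.06,.075,.008)),(T,t(540,291),(-.06,-.075,.008)),(S,s(415,272),(-.06,.075,.008)),(S,s(486,200),(-.06,-.075,.008)),
(T,t(390,192),(0,.075,.22)),(T,t(566,162),(0,-.075,.22)),(S,s(370,70),(0,.075,.22)),(S,s(448,35),(0,-.075,.22)),(S,s(375,175),(0,.075,.1)),(S,s(234,38),(.19,.075,.22)),(T,t(388,222),(0,.075,.1)),(T,t(549,198),(0,-.075,.1))]
fit(G,[.7,.15,.1],"guide")
M=[(T,t(137,297),(.065,.055,.004)),(T,t(235,262),(.065,-.055,.004)),(T,t(275,377),(-.065,-.055,.004)),(T,t(177,414),(-.065,.055,.004)),
(S,s(282,330),(.065,-.055,.004)),(S,s(233,402),(.065,.055,.004)),(S,s(345,442),(-.065,.055,.004)),(S,s(388,366),(-.065,-.055,.004))]
fit(M,[.53,.4,.3],"mat")
F=[(T,t(174,341),(.03,.022,.028)),(T,t(219,319),(.03,-.022,.028)),(T,t(236,371),(-.03,-.022,.028)),(T,t(188,386),(-.03,.022,.028)),(S,s(290,386),(.03,.022,.028)),(S,s(312,355),(.03,-.022,.028)),(S,s(345,405),(-.03,.022,.028))]
fit(F,[.53,.4,.3],"foot")
# handle end
print(tri([(T,t(218,408)),(S,s(378,352))]))
# wrist cam wrt tool
o=ctrl.get_obs(); Rt=R.from_euler("xyz",o["ee_rot"],degrees=True).as_matrix(); r,tv=RT(W)
print("cam in tool pos",Rt.T@(-r.T@tv-o["ee_pos"]),"\n",Rt.T@r.T, W["fovy"],o["clock"])
```

```text
guide [0.6264 0.1415] 6.813951051084368
[[1.6, -0.2], [1.5, -2.3], [-0.7, -0.4], [-0.2, -1.6], [-0.7, 0.2], [3.8, 1.1], [-1.0, 11.2], [1.1, -2.7], [-2.6, 5.1], [-3.9, -1.4], [-1.2, 2.0], [0.1, 1.9]]
mat [0.5338 0.392 ] 19.048124359165573
[[-1.8, -0.3], [0.7, -1.7], [2.6, 1.1], [-0.7, 2.2], [-1.4, -2.1], [-2.1, -0.1], [0.4, 1.7], [1.4, -0.9]]
foot [0.512 0.39 ] 18.24323680558736
[[-0.2, -2.2], [-0.9, 0.5], [0.4, 3.1], [2.1, 3.3], [-0.4, -0.5], [-1.0, -0.9], [-0.3, 0.2]]
(array([0.4595, 0.37  , 0.095 ]), [array([-0.3, -0.5]), array([0.5, 0.1])])
cam in tool pos [ 0.0711 -0.0005 -0.1425] 
 [[-0.0004 -0.9604 -0.2788]
 [ 1.     -0.0002 -0.0006]
 [ 0.0005 -0.2788  0.9604]] 70.32715193634424 1.8
```

```bash
cat >> h.py <<'E'
def rowsto(wps, start=None, smm=.040, sdeg=7.0, turn=None):
    """wps: list of (pos, Rotation[, step m]); prints rows, <=10 per line"""
    o=ctrl.get_obs(); p=np.array(o["ee_pos"]); r=R.from_euler("xyz",o["ee_rot"],degrees=True)
    if start is not None: p,r=np.array(start[0],float),start[1]
    rows=[]
    for w in wps:
        tp=np.array(w[0],float); tr=w[1]; st=w[2] if len(w)>2 else smm
        rv=(r.inv()*tr).as_rotvec(); n=max(1,int(np.ceil(max(np.linalg.norm(tp-p)/st,np.degrees(np.linalg.norm(rv))/sdeg)-1e-6)))
        p0,r0=p,r
        for i in range(1,n+1):
            gp=p0+(tp-p0)*i/n; gr=r0*R.from_rotvec(rv*i/n)
            a=np.round(r.inv().apply(gp-p)/.5,4); b=np.round((r.inv()*gr).as_rotvec()/np.pi,4)
            p=p+r.apply(a*.5); r=r*R.from_rotvec(b*np.pi); rows.append([(a+0.).tolist(),(b+0.).tolist()])
    for i in range(0,len(rows),10): print(str(rows[i:i+10]).replace(" ",""))
    return p,r
def tool(yaw,lean): # fingers down, leaning back by lean deg, y=+Y of the frame with that yaw
    return R.from_euler("z",yaw,degrees=True)*R.from_euler("y",180-lean,degrees=True)
E
python3 - <<'E'
from h import *
o=ctrl.get_obs()
# tool(yaw) = Rz(yaw)Ry(180): x at yaw+180
f=lambda a:tool(a,0)
A=np.array(o["ee_pos"]);B=np.array([.44,.35,.30])
print(o["ee_rot"],f(-158).as_euler("xyz",degrees=True))
rowsto([(A+(B-A)*.5,f(-70)),(B,f(18))])
E
```

```text
[-1.79995463e+02  8.34102415e-04  2.19331424e+01] [1.80000000e+02 2.54444375e-14 2.20000000e+01]
[[[0.0415,-0.0527,-0.0053],[0.0,0.0,-0.0376]],[[0.0473,-0.0475,-0.0053],[0.0,0.0,-0.0377]],[[0.0527,-0.0415,-0.0053],[0.0,0.0,-0.0376]],[[0.0572,-0.035,-0.0052],[0.0,0.0,-0.0376]],[[0.0609,-0.0281,-0.0053],[0.0,0.0,-0.0377]],[[0.0638,-0.0207,-0.0053],[0.0,0.0,-0.0376]],[[0.0658,-0.013,-0.0053],[0.0,0.0,-0.0376]],[[0.0668,-0.0051,-0.0053],[0.0,0.0,-0.0377]],[[0.067,0.0028,-0.0053],[0.0,0.0,-0.0376]],[[0.0662,0.0106,-0.0052],[0.0,0.0,-0.0377]]]
[[[0.0645,0.0184,-0.0053],[0.0,0.0,-0.0376]],[[0.0619,0.0259,-0.0053],[0.0,0.0,-0.0376]],[[0.0584,0.033,-0.0053],[0.0,0.0,-0.0377]],[[0.0541,0.0397,-0.0053],[0.0,0.0,-0.0376]],[[0.049,0.0457,-0.0053],[0.0,0.0,-0.0376]],[[0.0433,0.0512,-0.0052],[0.0,0.0,-0.0376]],[[0.0369,0.056,-0.0053],[0.0,0.0,-0.0376]],[[0.0301,0.0599,-0.0053],[0.0,0.0,-0.0376]],[[0.0229,0.0631,-0.0053],[0.0,0.0,-0.0376]],[[0.0152,0.0653,-0.0053],[0.0,0.0,-0.0376]]]
[[[0.0074,0.0666,-0.0053],[0.0,0.0,-0.0376]],[[-0.0004,0.0671,-0.0052],[0.0,0.0,-0.0376]],[[-0.0084,0.0665,-0.0053],[0.0,0.0,-0.0376]],[[-0.0161,0.0651,-0.0053],[0.0,0.0,-0.0376]],[[-0.0238,0.0627,-0.0053],[0.0,0.0,-0.0376]],[[-0.0309,0.0595,-0.0053],[0.0,0.0,-0.0376]]]
```

Request:
servo_tool(rows=[[[0.042,-0.053,-0.005],[0,0,-0.038]],[[0.047,-0.048,-0.005],[0,0,-0.038]],[[0.053,-0.042,-0.005],[0,0,-0.038]],[[0.057,-0.035,-0.005],[0,0,-0.038]],[[0.061,-0.028,-0.005],[0,0,-0.038]],[[0.064,-0.021,-0.005],[0,0,-0.038]],[[0.066,-0.013,-0.005],[0,0,-0.038]],[[0.067,-0.005,-0.005],[0,0,-0.038]],[[0.067,0.003,-0.005],[0,0,-0.038]],[[0.066,0.011,-0.005],[0,0,-0.038]]])

```text
clock: 2.63
ee_pos: [0.2884, -0.1623, 0.2566]
ee_rot: [179.9, 0.0, 90.6]
ft_force: [0.5, -0.4, 0.2]
opening: 0.0856
finger_force: 0.0
```

Request:
servo_tool(rows=[[[0.0645,0.018,-0.005],[0,0,-0.038]],[[0.062,0.026,-0.005],[0,0,-0.038]],[[0.058,0.033,-0.005],[0,0,-0.038]],[[0.054,0.04,-0.005],[0,0,-0.038]],[[0.049,0.046,-0.005],[0,0,-0.038]],[[0.043,0.051,-0.005],[0,0,-0.038]],[[0.037,0.056,-0.005],[0,0,-0.038]],[[0.03,0.06,-0.005],[0,0,-0.038]],[[0.023,0.063,-0.005],[0,0,-0.038]],[[0.015,0.065,-0.005],[0,0,-0.038]]])

```text
clock: 3.47
ee_pos: [0.377, 0.1612, 0.2816]
ee_rot: [180.0, 0.0, 159.1]
ft_force: [1.3, -1.2, -0.3]
opening: 0.0854
finger_force: 0.0
```

Request:
servo_tool(rows=[[[0.007,0.067,-0.005],[0,0,-0.038]],[[0,0.067,-0.005],[0,0,-0.038]],[[-0.008,0.0665,-0.005],[0,0,-0.038]],[[-0.016,0.065,-0.005],[0,0,-0.038]],[[-0.024,0.063,-0.005],[0,0,-0.038]],[[-0.031,0.06,-0.005],[0,0,-0.038]],[[0,0,0],[0,0,0]]])

```text
clock: 4.05
ee_pos: [0.4291, 0.3591, 0.2944]
ee_rot: [180.0, -0.1, -159.8]
ft_force: [-0.1, -1.5, -0.8]
opening: 0.0854
finger_force: 0.0
```

Run:
```python
from h import *
import pickle
o=ctrl.get_obs();print(o["clock"],o["ee_pos"],o["ee_rot"],o["joint_positions"])
p=ctrl.read_camera("wrist");save(p,"w1");pickle.dump(p,open("w1.pkl","wb"))
for n in ["tapper_foot","tapper_grip","mat_top"]: print(n,[(x["point"],x["confidence"]) for x in ctrl.boxes_of(p,n)[:2]])
```

```text
4.05 [0.42906265 0.35910452 0.2944346 ] [ 1.79951274e+02 -5.67774746e-02 -1.59771745e+02] [3.98933648e+01 1.16761010e+01 1.09815267e+01 8.93424943e+01
 6.49911363e-02 1.96651130e+01]
tapper_foot [([320.1, 223.7], 0.69)]
tapper_grip [([317.2, 221.7], 0.77)]
mat_top [([306.6, 233.9], 0.81)]
```

View pics/w1.png

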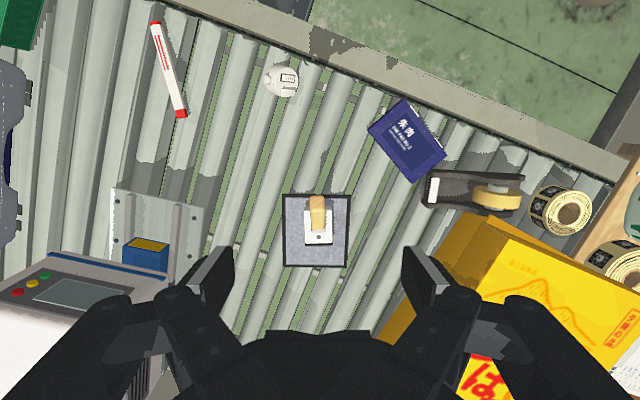

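Run:
```python
import cv2,numpy as np
a=cv2.imread("pics/w1.png")
z=lambda x,y,w,h:cv2.resize(a[y:y+h,x:x+w],(400,480),interpolation=cv2.INTER_CUBIC)
cv2.imwrite("pics/w1c.png",np.hstack([z(270,180,100,120),z(100,170,120,144)]))
```

```text
(no output)
```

View pics/w1c.png

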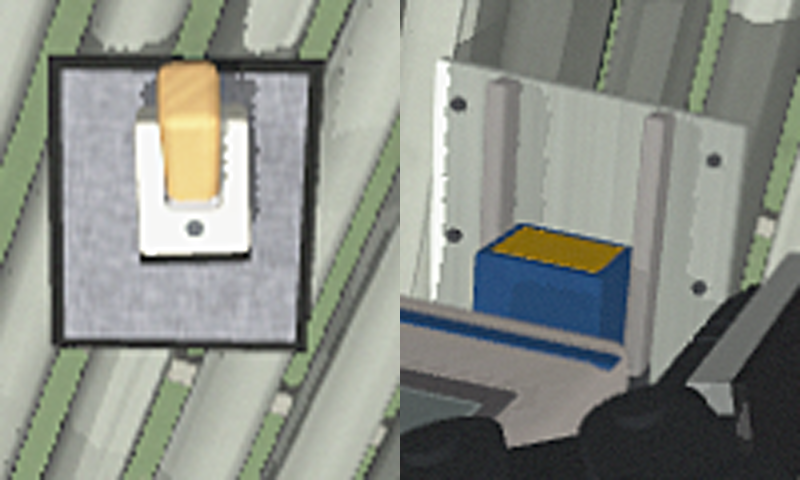

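```bash
cat >> h.py <<'E'
from scipy.optimize import least_squares
def fit(obs,x0,name):
    def f(q):
        c,sn=np.cos(q[2]),np.sin(q[2])
        return np.concatenate([(proj(o[0],[q[0]+c*o[2][0]-sn*o[2][1],q[1]+sn*o[2][0]+c*o[2][1],o[2][2]])[0]-o[1])*(o[3] if len(o)>3 else 1) for o in obs])
    r=least_squares(f,x0,loss="soft_l1"); print(name,np.round(r.x[:2],4),round(np.degrees(r.x[2]),2)); print(np.round(r.fun.reshape(-1,2),1).tolist())
    return r.x
E
python3 - <<'E'
from h import *
import pickle
np.set_printoptions(precision=4,suppress=True)
W=pickle.load(open("w1.pkl","rb"));T=ctrl.read_camera("top");S=ctrl.read_camera("scene")
l=lambda u,v:np.array([270+u/4,180+v/4]); g=lambda u,v:np.array([100+(u-400)/3.333,170+v/3.333])
t=lambda u,v:np.array([190+u*.4,80+v*.4]); s=lambda u,v:np.array([180+u*.4,100+v*.4])
fit([(W,l(50,57),(-.065,-.055,.004)),(W,l(327,60),(-.065,.055,.004)),(W,l(306,350),(.065,.055,.004)),(W,l(54,346),(.065,-.055,.004))],[.53,.4,.3],"mat")
x=fit([(W,l(136,120),(-.03,-.022,.028)),(W,l(247,119),(-.03,.022,.028)),(W,l(251,256),(.03,.022,.028)),(W,l(139,256),(.03,-.022,.028))],[.53,.4,.3],"foot")
c,sn=np.cos(x[2]),np.sin(x[2])
# handle end prediction: grip +28 along lean, half depth 12
for d in(-.012,.012):
  for y in(-.01,.01):
    X=-.045-.028*np.sin(np.radians(40))+d*np.cos(np.radians(40)); Z=.016+.06+.028*np.cos(np.radians(40))+d*np.sin(np.radians(40))
    q=proj(W,[x[0]+c*X-sn*y,x[1]+sn*X+c*y,Z])[0]; print("handle end pred crop",(q-[270,180])*4)
Gt=[(T,t(388,308),(-.06,.075,.008),.5),(T,t(540,291),(-.06,-.075,.008),.5),(S,s(415,272),(-.06,.075,.008),.5),(S,s(486,200),(-.06,-.075,.008),.5)]
Gw=[(W,g(437,58),(-.06,-.075,.008)),(W,g(747,125),(-.06,.075,.008))]
fit(Gw,[.63,.14,.12],"guideW")
gq=fit(Gw+Gt,[.63,.14,.12],"guide")
yaw=gq[2]
B=fit([(W,g(522,225),(0,-.03,.008)),(W,g(632,246),(0,.03,.008)),(W,g(475,253),(0,-.03,.044)),(W,g(606,274),(0,.03,.044))],[.63,.14,.12],"block")
d=B[:2]-gq[:2];print("block in guide",d@[np.cos(yaw),np.sin(yaw)],d@[-np.sin(yaw),np.cos(yaw)],ctrl.get_obs()["clock"])
E
```

```text
mat [0.5343 0.3967] 18.88
[[-0.3, -0.8], [0.0, -0.1], [0.9, 0.7], [-0.4, 0.4]]
foot [0.516  0.3937] 21.43
[[-0.6, -0.8], [0.7, -1.1], [-0.1, 0.9], [0.0, 1.4]]
handle end pred crop [157.9851  50.3991]
handle end pred crop [221.2164  49.0783]
handle end pred crop [158.4511 120.996 ]
handle end pred crop [223.4377 119.6565]
guideW [0.6235 0.1479] 7.38
[[-0.4, -0.0], [0.4, 0.0]]
guide [0.6235 0.1473] 7.12
[[-0.6, -0.3], [0.1, 0.1], [-0.3, 0.6], [-0.3, -0.6], [-0.6, 0.6], [-0.4, -0.2]]
block [0.6387 0.1493] 9.98
[[-0.2, -0.5], [2.8, -0.8], [-0.1, 0.5], [-0.7, 0.7]]
block in guide 0.015354731572580188 7.979004391887629e-05 4.35
```

```bash
cat >> h.py <<'E'
def world(fr,X,Y,Z):
    x,y,a=fr; a=np.radians(a); return np.array([x+np.cos(a)*X-np.sin(a)*Y,y+np.sin(a)*X+np.cos(a)*Y,Z])
L=np.radians(40); UP=np.array([-np.sin(L),0,np.cos(L)])
E
python3 - <<'E'
from h import *
fr=(.518,.395,20.5); t=tool(20.5,40); z=t.apply([0,0,1])
g=world(fr,-.045,0,.076)-.008*z; tcp=g+.021*z; print(tcp,z)
rowsto([(tcp-.11*z,t)])
E
```

```text
[0.48367681 0.38216708 0.06604142] [ 0.60208128  0.22510897 -0.76604444]
[[[0.0028,0.0025,0.0488],[-0.0003,-0.037,-0.0007]],[[0.0085,0.0024,0.0482],[-0.0002,-0.037,-0.0008]],[[0.014,0.0024,0.0469],[-0.0003,-0.037,-0.0007]],[[0.0193,0.0025,0.0449],[-0.0002,-0.037,-0.0007]],[[0.0245,0.0024,0.0424],[-0.0003,-0.0371,-0.0007]],[[0.0291,0.0025,0.0392],[-0.0003,-0.037,-0.0008]]]
```

Request:
servo_tool(rows=[[[0.003,0.0025,0.049],[0,-0.037,-0.0007]],[[0.0085,0.0025,0.048],[0,-0.037,-0.0007]],[[0.014,0.0025,0.047],[0,-0.037,-0.0007]],[[0.019,0.0025,0.045],[0,-0.037,-0.0007]],[[0.0245,0.0025,0.0425],[0,-0.037,-0.0007]],[[0.029,0.0025,0.039],[0,-0.037,-0.0007]],[[0,0,0],[0,0,0]],[[0,0,0],[0,0,0]]])

```text
clock: 5.02
ee_pos: [0.4128, 0.3526, 0.1473]
ee_rot: [-179.2, 37.7, -159.0]
ft_force: [0.6, -0.1, 0.8]
opening: 0.0855
finger_force: 0.0
```

Run:
```python
from h import *
import pickle
p=ctrl.read_camera("wrist");save(p,"w2");pickle.dump(p,open("w2.pkl","wb"))
o=ctrl.get_obs();print(o["clock"],o["ee_pos"],o["ee_rot"],o["joint_positions"])
fr=(.518,.395,20.5)
for X,Y,Z in [(-.03,-.022,.028),(-.03,.022,.028),(-.03,.022,.004),(-.03,-.022,.004),(.03,.022,.028)]: print(proj(p,world(fr,X,Y,Z))[0])
a=p["frame"][:,:,::-1][100:340,160:480];cv2.imwrite("pics/w2c.png",cv2.resize(a,(800,600),interpolation=cv2.INTER_CUBIC))
```

```text
5.0667 [0.41696843 0.35694495 0.15476301] [-179.58315438   38.24942504 -159.29036052] [ 50.20897919 -14.61470883 -43.51328169  26.82458867 -18.12977825
  24.01055229]
[299.75704849 180.52722681]
[342.22394747 180.85990755]
[341.30741356 163.84310932]
[300.80187435 163.53991334]
[338.72994203 212.73976164]
```

View pics/w2c.png

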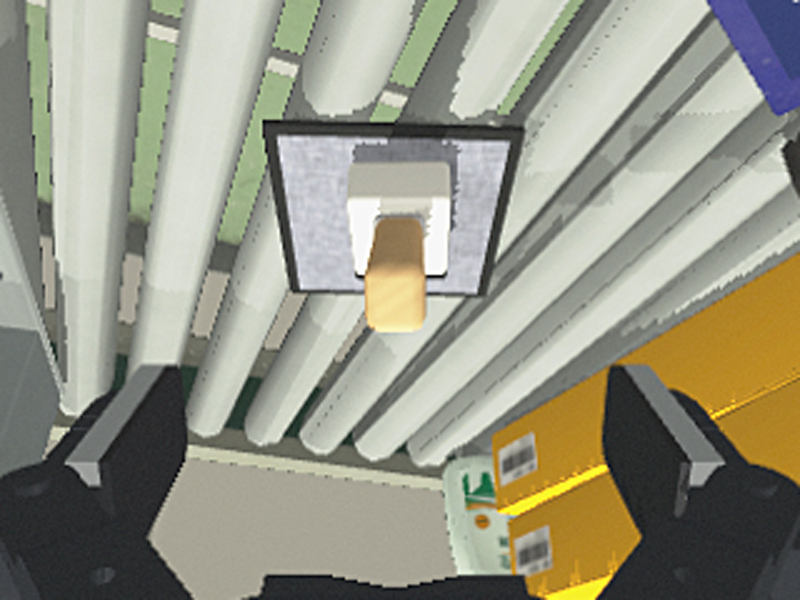

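Run:
```python
from h import *
import pickle
W=pickle.load(open("w2.pkl","rb"));W1=pickle.load(open("w1.pkl","rb"))
q=lambda u,v:np.array([160+u*.4,100+v*.4]);l=lambda u,v:np.array([270+u/4,180+v/4])
a=[(W,q(349,163),(-.03,-.022,.004)),(W,q(449,163),(-.03,.022,.004)),(W,q(347,198),(-.03,-.022,.028)),(W,q(450,197),(-.03,.022,.028)),(W,q(354,277),(.03,-.022,.028)),(W,q(447,277),(.03,.022,.028))]
fit(a,[.518,.395,.36],"foot2")
b=[(W1,l(136,120),(-.03,-.022,.028)),(W1,l(247,119),(-.03,.022,.028)),(W1,l(251,256),(.03,.022,.028)),(W1,l(139,256),(.03,-.022,.028))]
x=fit(a+b,[.518,.395,.36],"both")
hp=.028
for d,h in((-.012,hp),(.012,hp)):
  for y in(-.01,.01):
    X=np.array([-.045,0,.076])+hp*UP+d*np.array([np.cos(L),0,np.sin(L)]); print((proj(W,world((x[0],x[1],np.degrees(x[2])),X[0],y,X[2]))[0]-[160,100])/.4)
m=[(W,q(263,122),(-.065,-.055,.004)),(W,q(524,128),(-.065,.055,.004)),(W,q(486,296),(.065,.055,.004)),(W,q(292,292),(.065,-.055,.004))]
fit(m,[.534,.397,.33],"mat2")
print(ctrl.get_obs()["ee_pos"])
fr=(x[0],x[1],np.degrees(x[2])); yw=fr[2]; t=tool(yw,40); z=t.apply([0,0,1])
g=world(fr,-.045,0,.076)-.008*z; tcp=g+.021*z; print(tcp,yw)
rowsto([(tcp,t,.025)])
```

```text
foot2 [0.5167 0.3934] 21.72
[[-0.4, -2.5], [0.3, -2.8], [-0.7, 0.5], [0.8, 0.7], [0.3, 1.0], [-0.3, 0.9]]
both [0.5164 0.3935] 21.72
[[-0.3, -2.7], [0.4, -3.0], [-0.6, 0.4], [0.9, 0.5], [0.4, 0.9], [-0.2, 0.8], [-0.9, -0.5], [0.3, -1.0], [-0.2, 1.0], [-0.1, 1.7]]
[363.56513774 263.0816004 ]
[427.48734312 262.83892633]
[365.06895429 335.1727528 ]
[427.3488574  335.08488321]
mat2 [0.5336 0.3953] 19.31
[[-1.1, 0.1], [1.2, 0.1], [0.5, 0.1], [-0.5, 0.2]]
[0.41696843 0.35694495 0.15476301]
[0.48237703 0.37989514 0.06604142] 21.716570526849182
[[[0.0002,-0.0003,0.045],[-0.0012,-0.0019,-0.0009]],[[0.0005,-0.0005,0.0451],[-0.0011,-0.002,-0.0008]],[[0.0007,-0.0007,0.045],[-0.0012,-0.0019,-0.0009]],[[0.0011,-0.0008,0.045],[-0.0012,-0.002,-0.0008]],[[0.0013,-0.001,0.045],[-0.0011,-0.0019,-0.0009]]]
```

Request:
servo_tool(rows=[[[0,0,0],[0,0,0]],[[0,0,0],[0,0,0]],[[0,0,0],[0,0,0]]])

```text
clock: 5.32
ee_pos: [0.4207, 0.3609, 0.1601]
ee_rot: [-179.9, 38.7, -159.5]
ft_force: [-0.5, 0.3, 0.6]
opening: 0.0855
finger_force: 0.0
```

Run:
```python
from h import *
o=ctrl.get_obs();print(o["clock"],o["ee_pos"],o["ee_rot"],o["joint_positions"])
t=tool(21.5,40)
rowsto([((.4824,.3799,.066),t,.025)])
```

```text
5.3167 [0.42071285 0.36089923 0.16008716] [-179.87492359   38.72773642 -159.50448351] [ 50.19360101 -14.46775805 -43.01321334  26.6466424  -18.17053773
  24.00294609]
[[[0.0034,-0.0014,0.0455],[-0.0008,-0.0014,-0.0009]],[[0.0037,-0.0015,0.0455],[-0.0009,-0.0014,-0.0008]],[[0.0038,-0.0017,0.0454],[-0.0008,-0.0014,-0.0009]],[[0.0041,-0.0017,0.0454],[-0.0009,-0.0015,-0.0008]],[[0.0042,-0.0019,0.0454],[-0.0008,-0.0014,-0.0009]]]
```

Request:
servo_tool(rows=[[[0.0035,-0.0015,0.0455],[-0.0008,-0.0014,-0.0009]],[[0.0035,-0.0015,0.0455],[-0.0008,-0.0014,-0.0009]],[[0.004,-0.0015,0.0455],[-0.0008,-0.0014,-0.0009]],[[0.004,-0.0015,0.0455],[-0.0008,-0.0014,-0.0009]],[[0.004,-0.002,0.0455],[-0.0008,-0.0014,-0.0009]],[[0,0,0],[0,0,0]],[[0,0,0],[0,0,0]],[[0,0,0],[0,0,0]]])

```text
clock: 5.98
ee_pos: [0.4804, 0.3781, 0.0623]
ee_rot: [-179.7, 39.8, -158.3]
ft_force: [0.2, -0.4, -0.0]
opening: 0.0855
finger_force: 0.0
```

Run:
```python
from h import *
import pickle
p=ctrl.read_camera("wrist");save(p,"w3")
o=ctrl.get_obs();print(o["clock"],o["ee_pos"],o["ee_rot"])
rowsto([((.4824,.3799,.066),tool(21.5,40),.025)])
for f in((.5164,.3935,21.7),(.518,.395,20.5)):
  X=np.array([-.045,0,.076])+.028*UP
  print([ (proj(p,world(f,X[0],y,X[2]))[0]-[160,100])/.4 for y in(-.01,.01)])
a=p["frame"][:,:,::-1][100:340,160:480];cv2.imwrite("pics/w3c.png",cv2.resize(a,(800,600),interpolation=cv2.INTER_CUBIC))
```

```text
6.0333 [0.48030105 0.37819899 0.06278327] [-179.77173508   39.81642314 -158.30239967]
[[[-0.0081,0.0016,-0.0016],[-0.0006,-0.001,0.0008]]]
[array([335.52827684, 512.80372064]), array([456.30295511, 513.04920157])]
[array([348.962452  , 515.56463997]), array([467.9451874 , 516.36601783])]
```

View pics/w3c.png

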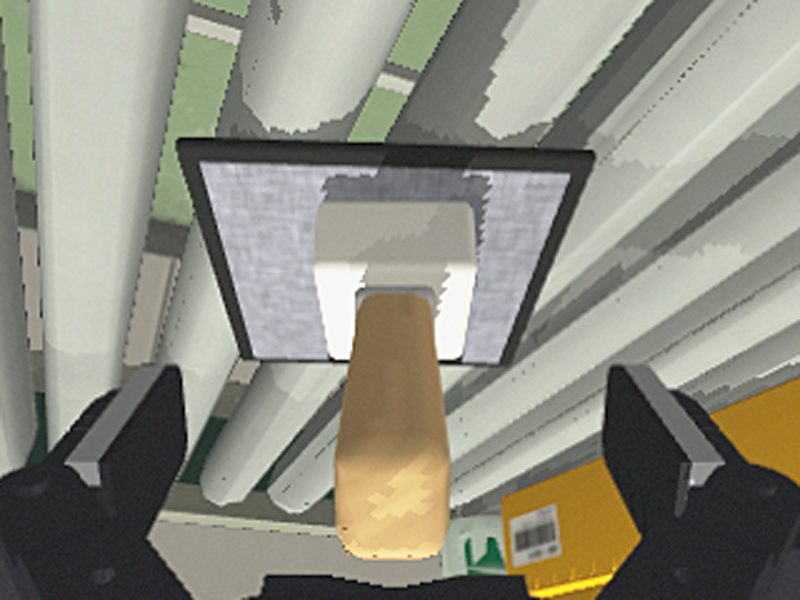

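Request:
servo_tool(rows=[[[-0.008,0,-0.0015],[-0.0006,-0.001,0.0008]],[[0,0,0],[0,0,0]]])

```text
clock: 6.2
ee_pos: [0.4827, 0.3792, 0.0664]
ee_rot: [180.0, 40.1, -158.5]
ft_force: [-0.5, 0.6, 0.4]
opening: 0.0855
finger_force: 0.0
```

Request:
servo_tool(rows=[[[0,0,0],[0,0,0]],[[0,0,0],[0,0,0]],[[0,0,0],[0,0,0]],[[0,0,0],[0,0,0]],[[0,0,0],[0,0,0]],[[0,0,0],[0,0,0]],[[0,0,0],[0,0,0]],[[0,0,0],[0,0,0]]], jaw=0, force=60)

```text
clock: 6.87
ee_pos: [0.4818, 0.3783, 0.0638]
ee_rot: [-179.9, 39.9, -158.4]
ft_force: [-1.4, -0.3, 1.5]
opening: 0.0196
finger_force: 58.9
```

```bash
cat >> h.py <<'E'
# grasp: foot standing at F0 when tool was at P0,R0
F0=np.array([.5164,.3935,.016]); Y0=21.5; P0=np.array([.4818,.3783,.0645]); R0=tool(21.5,40)
GU=(.6235,.1475,7.2)
def foot(x,y,zc,fr=GU,dyaw=0): # tool pose putting foot centre at x,y of frame, height zc
    dz=R.from_euler("z",fr[2]+dyaw-Y0,degrees=True)
    return world(fr,x,y,zc)+dz.apply(P0-F0), dz*R0
def footnow():
    o=ctrl.get_obs(); r=R.from_euler("xyz",o["ee_rot"],degrees=True); d=r*R0.inv()
    f=np.array(o["ee_pos"])+d.apply(F0-P0); a=np.radians(GU[2]); v=f[:2]-np.array(GU[:2])
    return np.round([v@[np.cos(a),np.sin(a)],v@[-np.sin(a),np.cos(a)],f[2]],4), np.round(d.as_euler("xyz",degrees=True)+[0,0,Y0-GU[2]],2), o
E
python3 - <<'E'
from h import *
o=ctrl.get_obs();print(o["clock"],o["ee_pos"],o["ee_rot"])
p,r=np.array(o["ee_pos"]),R.from_euler("xyz",o["ee_rot"],degrees=True)
rowsto([(p+[0,0,.05],r,.02),foot(-.10,0,.068)+(.03,)])
E
```

```text
6.8667 [0.48175046 0.37828416 0.06380096] [-179.93847987   39.88032189 -158.42758835]
[[[-0.0214,0.0,-0.0256],[0.0,0.0,0.0]],[[-0.0213,-0.0001,-0.0256],[0.0,0.0,0.0]],[[-0.0214,0.0,-0.0255],[0.0,0.0,0.0]],[[0.0144,-0.052,-0.0128],[0.0057,-0.0001,0.0068]],[[0.0133,-0.0525,-0.0118],[0.0056,0.0,0.0068]],[[0.0122,-0.053,-0.011],[0.0057,-0.0001,0.0068]],[[0.011,-0.0534,-0.0099],[0.0056,-0.0001,0.0068]],[[0.0099,-0.0539,-0.0091],[0.0057,0.0,0.0068]],[[0.0088,-0.0541,-0.008],[0.0056,-0.0001,0.0068]],[[0.0075,-0.0545,-0.0071],[0.0057,-0.0001,0.0068]]]
[[[0.0064,-0.0547,-0.0062],[0.0057,-0.0001,0.0068]],[[0.0053,-0.055,-0.0051],[0.0056,0.0,0.0068]]]
```

Request:
servo_tool(rows=[[[-0.0214,0,-0.0256],[0,0,0]],[[-0.0214,0,-0.0256],[0,0,0]],[[-0.0214,0,-0.0256],[0,0,0]],[[0.0145,-0.052,-0.013],[0.0057,0,0.0068]],[[0.0135,-0.0525,-0.012],[0.0057,0,0.0068]],[[0.012,-0.053,-0.011],[0.0057,0,0.0068]],[[0.011,-0.0535,-0.01],[0.0057,0,0.0068]],[[0.01,-0.054,-0.009],[0.0057,0,0.0068]],[[0.009,-0.054,-0.008],[0.0057,0,0.0068]],[[0.0075,-0.0545,-0.007],[0.0057,0,0.0068]]])

```text
clock: 7.7
ee_pos: [0.4846, 0.1825, 0.1148]
ee_rot: [-179.9, 39.8, -169.6]
ft_force: [0.8, -0.5, -2.8]
opening: 0.0194
finger_force: 59.5
```

Request:
servo_tool(rows=[[[0.0065,-0.0545,-0.006],[0.0057,0,0.0068]],[[0.005,-0.055,-0.005],[0.0057,0,0.0068]],[[0,0,0],[0,0,0]],[[0,0,0],[0,0,0]],[[0,0,0],[0,0,0]]])

```text
clock: 8.12
ee_pos: [0.4866, 0.1287, 0.1162]
ee_rot: [-179.9, 39.9, -172.8]
ft_force: [-0.3, 0.8, -2.5]
opening: 0.0192
finger_force: 60.4
```

Run:
```python
from h import *
import pickle
f,e,o=footnow();print(o["clock"],f,e,o["ft_force"],o["opening"])
p=ctrl.read_camera("wrist");pickle.dump(p,open("w4.pkl","wb"))
q=ctrl.read_camera("scene");pickle.dump(q,open("s4.pkl","wb"))
a=p["frame"][:,:,::-1][30:330,120:520]
b=q["frame"][:,:,::-1][120:270,240:440]
cv2.imwrite("pics/w4c.png",cv2.resize(a,(800,600),interpolation=cv2.INTER_CUBIC))
rowsto([foot(-.045,0,.045)+(.02,),foot(-.045,0,.024)+(.01,)])
```

```text
8.1167 [-1.005e-01 -1.000e-04  6.760e-02] [-0.11  0.11 -0.06] [-0.27879853  0.76604657 -2.50817189] 0.019150402966693545
[[[-0.0185,-0.0005,0.0353],[-0.0001,-0.0002,0.0001]],[[-0.0184,-0.0005,0.0353],[-0.0001,-0.0003,0.0001]],[[-0.0184,-0.0004,0.0353],[0.0,-0.0002,0.0001]],[[0.009,0.0,0.0107],[0.0,0.0,0.0]],[[0.009,0.0,0.0107],[0.0,0.0,0.0]],[[0.009,0.0,0.0108],[0.0,0.0,0.0]]]
```

View pics/w4c.png

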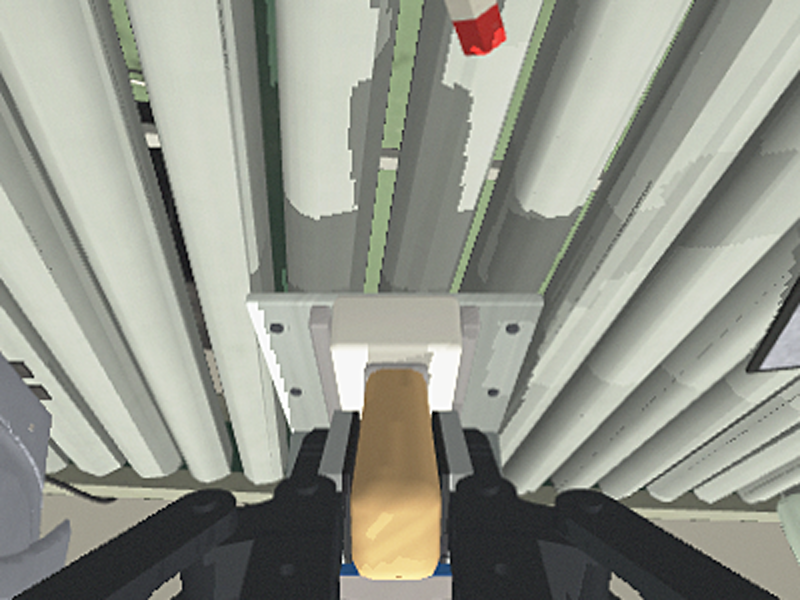

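Request:
servo_tool(rows=[[[-0.0185,0,0.0353],[0,0,0]],[[-0.0185,0,0.0353],[0,0,0]],[[-0.0185,0,0.0353],[0,0,0]],[[0.009,0,0.0107],[0,0,0]],[[0.009,0,0.0107],[0,0,0]],[[0.009,0,0.0107],[0,0,0]],[[0,0,0],[0,0,0]],[[0,0,0],[0,0,0]],[[0,0,0],[0,0,0]]])

```text
clock: 8.97
ee_pos: [0.5414, 0.1357, 0.0732]
ee_rot: [-179.9, 39.9, -172.8]
ft_force: [-0.2, -0.3, -2.3]
opening: 0.0191
finger_force: 60.4
```

Run:
```python
from h import *
f,e,o=footnow();print(o["clock"],f,e,o["ft_force"],o["opening"])
rowsto([foot(-.025,0,.024)+(.005,)])
```

```text
8.9667 [-0.0452  0.      0.0246] [-0.09  0.04 -0.03] [-0.19334024 -0.33887355 -2.31894969] 0.019113787210038473
[[[-0.006,0.0,0.0054],[-0.0001,-0.0001,0.0]],[[-0.006,-0.0001,0.0054],[-0.0001,-0.0001,0.0]],[[-0.006,0.0,0.0054],[-0.0001,0.0,0.0001]],[[-0.006,0.0,0.0053],[0.0,-0.0001,0.0]],[[-0.006,-0.0001,0.0054],[-0.0001,-0.0001,0.0]]]
```

Request:
servo_tool(rows=[[[-0.0061,0,0.0052],[0,0,0]],[[-0.0061,0,0.0052],[0,0,0]],[[-0.0061,0,0.0052],[0,0,0]],[[-0.0061,0,0.0052],[0,0,0]],[[-0.0061,0,0.0052],[0,0,0]],[[-0.0031,0,0.0026],[0,0,0]],[[-0.0031,0,0.0026],[0,0,0]],[[0,0,0],[0,0,0]],[[0,0,0],[0,0,0]]])

```text
clock: 9.72
ee_pos: [0.5655, 0.1385, 0.0724]
ee_rot: [-179.9, 39.9, -172.8]
ft_force: [-0.0, 0.4, -1.9]
opening: 0.0192
finger_force: 60.4
```

Request:
servo_tool(rows=[[[-0.0031,0,0.0026],[0,0,0]],[[-0.0031,0,0.0026],[0,0,0]]])

```text
clock: 9.88
ee_pos: [0.5695, 0.139, 0.0726]
ee_rot: [-179.9, 39.9, -172.8]
ft_force: [-0.2, -0.2, -2.0]
opening: 0.0193
finger_force: 60.4
```

Request:
servo_tool(rows=[[[-0.0031,0,0.0026],[0,0,0]],[[-0.0031,0,0.0026],[0,0,0]]])

```text
clock: 10.05
ee_pos: [0.5735, 0.1396, 0.0725]
ee_rot: [-179.9, 39.9, -172.8]
ft_force: [-3.1, -0.4, -1.3]
opening: 0.019
finger_force: 60.8
```

Request:
servo_tool(rows=[[[-0.0031,0,0.0026],[0,0,0]],[[-0.0031,0,0.0026],[0,0,0]]])

```text
clock: 10.22
ee_pos: [0.5776, 0.1401, 0.0726]
ee_rot: [-179.9, 39.9, -172.8]
ft_force: [-3.3, -0.3, -0.3]
opening: 0.019
finger_force: 60.7
```

Request:
servo_tool(rows=[[[-0.0031,0,0.0026],[0,0,0]],[[-0.0031,0,0.0026],[0,0,0]]])

```text
clock: 10.38
ee_pos: [0.5817, 0.1406, 0.0725]
ee_rot: [-179.9, 39.9, -172.8]
ft_force: [-1.7, 0.4, -1.3]
opening: 0.0193
finger_force: 60.7
```

Run:
```python
from h import *
f,e,o=footnow();print(o["clock"],f,e,o["ft_force"],o["opening"])
```

```text
10.3833 [-0.0047 -0.0003  0.0239] [-0.11  0.08 -0.05] [-1.74400647  0.37920047 -1.25929425] 0.01931919106409402
```

Request:
servo_tool(rows=[[[-0.0031,0,0.0026],[0,0,0]],[[-0.0031,0,0.0026],[0,0,0]],[[-0.0031,0,0.0026],[0,0,0]],[[-0.0031,0,0.0026],[0,0,0]],[[-0.0031,0,0.0026],[0,0,0]],[[-0.0031,0,0.0026],[0,0,0]],[[-0.0031,0,0.0026],[0,0,0]],[[-0.0031,0,0.0026],[0,0,0]],[[-0.0031,0,0.0026],[0,0,0]],[[-0.0031,0,0.0026],[0,0,0]]])

```text
clock: 11.22
ee_pos: [0.6019, 0.1431, 0.0726]
ee_rot: [-179.9, 39.9, -172.8]
ft_force: [-2.5, 0.2, -1.6]
opening: 0.0195
finger_force: 60.7
```

Request:
servo_tool(rows=[[[-0.0015,0,0.0013],[0,0,0]],[[-0.0015,0,0.0013],[0,0,0]],[[0,0,0],[0,0,0]]])

```text
clock: 11.47
ee_pos: [0.6039, 0.1433, 0.0726]
ee_rot: [-179.9, 39.9, -172.8]
ft_force: [0.7, 0.3, -2.5]
opening: 0.0191
finger_force: 60.5
```

Run:
```python
from h import *
f,e,o=footnow();print(o["clock"],f,e,o["ft_force"],o["opening"])
p=ctrl.read_camera("scene");save(p,"s5")
a=p["frame"][:,:,::-1][60:240,240:480];cv2.imwrite("pics/s5c.png",cv2.resize(a,(800,600),interpolation=cv2.INTER_CUBIC))
```

```text
11.4667 [ 0.0177 -0.0003  0.024 ] [-0.11  0.06 -0.06] [ 0.74495841  0.34739955 -2.46041986] 0.019114324054648874
```

View pics/s5c.png

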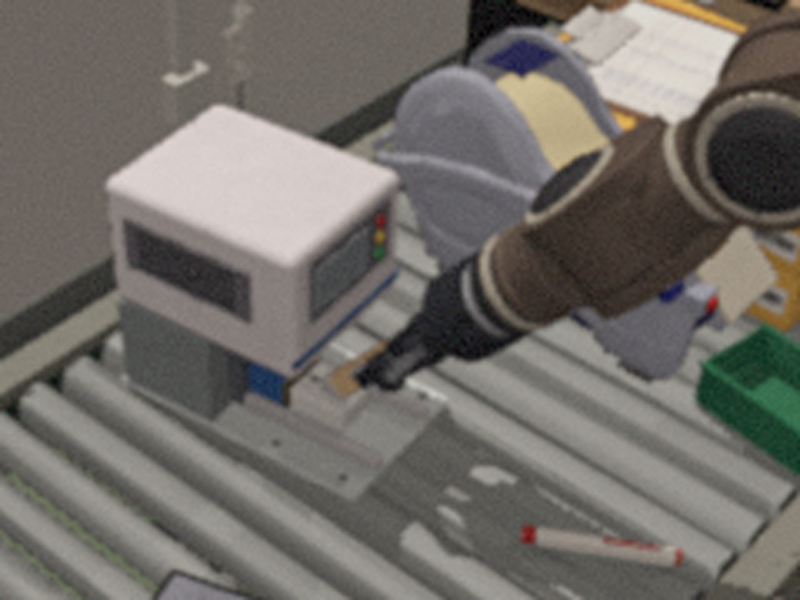

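Request:
servo_tool(rows=[[[-0.0015,0,0.0013],[0,0,0]],[[-0.0015,0,0.0013],[0,0,0]]])

```text
clock: 11.68
ee_pos: [0.6056, 0.1436, 0.0726]
ee_rot: [-179.9, 39.9, -172.8]
ft_force: [-2.8, -0.0, -0.6]
opening: 0.0188
finger_force: 60.7
```

Request:
servo_tool(rows=[[[-0.0015,0,0.0013],[0,0,0]],[[-0.0015,0,0.0013],[0,0,0]]])

```text
clock: 11.85
ee_pos: [0.6077, 0.1439, 0.0726]
ee_rot: [-179.9, 39.9, -172.8]
ft_force: [-2.8, -0.2, -0.7]
opening: 0.0193
finger_force: 60.7
```

Run:
```python
from h import *
f,e,o=footnow();print(o["clock"],f,e,o["ft_force"],o["tau"],o["joint_velocities"])
```

```text
11.85 [ 0.0215 -0.0003  0.024 ] [-0.1   0.06 -0.05] [-2.7803303  -0.18250021 -0.72200737] [-1.34577211e-01 -3.19508815e+01  3.73970711e+01 -7.46127740e+00
 -3.37663740e-01  3.45972156e-03] [-0.35571538  1.335286    1.2065785  -0.29492928  0.16679779 -0.13260048]
```

Request:
servo_tool(rows=[[[-0.0015,0,0.0013],[0,0,0]]])

```text
clock: 11.93
ee_pos: [0.6087, 0.144, 0.0726]
ee_rot: [-179.9, 39.9, -172.8]
ft_force: [-1.8, -0.7, 0.1]
opening: 0.0191
finger_force: 60.7
```

Request:
servo_tool(rows=[[[-0.0015,0,0.0013],[0,0,0]]])

```text
clock: 12.02
ee_pos: [0.6097, 0.1441, 0.0726]
ee_rot: [-179.9, 39.9, -172.8]
ft_force: [-2.2, 0.1, -0.6]
opening: 0.0192
finger_force: 60.7
```

Request:
servo_tool(rows=[[[-0.0015,0,0.0013],[0,0,0]]])

```text
clock: 12.1
ee_pos: [0.6107, 0.1442, 0.0725]
ee_rot: [-179.9, 39.9, -172.8]
ft_force: [-1.8, -0.3, -0.1]
opening: 0.0193
finger_force: 60.7
```

Request:
servo_tool(rows=[[[-0.0015,0,0.0013],[0,0,0]]])

```text
clock: 12.18
ee_pos: [0.6116, 0.1443, 0.0725]
ee_rot: [-179.9, 39.9, -172.8]
ft_force: [-2.3, 0.1, -0.5]
opening: 0.0192
finger_force: 60.7
```

Request:
servo_tool(rows=[[[-0.0015,0,0.0013],[0,0,0]]])

```text
clock: 12.27
ee_pos: [0.6126, 0.1445, 0.0724]
ee_rot: [-179.9, 39.9, -172.8]
ft_force: [-2.4, -0.8, -1.3]
opening: 0.0193
finger_force: 60.7
```

Request:
servo_tool(rows=[[[-0.0015,0,0.0013],[0,0,0]]])

```text
clock: 12.35
ee_pos: [0.6136, 0.1446, 0.0724]
ee_rot: [-179.9, 39.9, -172.8]
ft_force: [-2.7, 0.2, -0.8]
opening: 0.0196
finger_force: 60.7
```

Request:
servo_tool(rows=[[[-0.0015,0,0.0013],[0,0,0]]])

```text
clock: 12.43
ee_pos: [0.6146, 0.1447, 0.0724]
ee_rot: [-179.9, 39.9, -172.8]
ft_force: [-2.7, 0.4, -0.8]
opening: 0.019
finger_force: 60.7
```

Request:
servo_tool(rows=[[[-0.0015,0,0.0013],[0,0,0]]])

```text
clock: 12.52
ee_pos: [0.6155, 0.1448, 0.0723]
ee_rot: [-179.9, 39.9, -172.8]
ft_force: [-3.1, 0.2, -1.3]
opening: 0.0193
finger_force: 60.7
```

Request:
servo_tool(rows=[[[-0.0015,0,0.0013],[0,0,0]]])

```text
clock: 12.6
ee_pos: [0.6166, 0.1449, 0.0723]
ee_rot: [-179.9, 39.9, -172.8]
ft_force: [-1.9, -0.0, -0.1]
opening: 0.0193
finger_force: 60.7
```

Request:
servo_tool(rows=[[[-0.0015,0,0.0013],[0,0,0]]])

```text
clock: 12.68
ee_pos: [0.6175, 0.1451, 0.0723]
ee_rot: [-179.9, 39.9, -172.8]
ft_force: [-2.2, -0.7, -0.1]
opening: 0.0189
finger_force: 60.7
```

Request:
servo_tool(rows=[[[-0.0015,0,0.0013],[0,0,0]]])

```text
clock: 12.77
ee_pos: [0.6185, 0.1452, 0.0723]
ee_rot: [-179.9, 39.9, -172.8]
ft_force: [-1.7, -0.5, -0.7]
opening: 0.0195
finger_force: 60.7
```

Request:
servo_tool(rows=[[[-0.0015,0,0.0013],[0,0,0]]])

```text
clock: 12.85
ee_pos: [0.6195, 0.1453, 0.0723]
ee_rot: [-179.9, 39.9, -172.8]
ft_force: [-3.0, -0.3, -1.8]
opening: 0.0195
finger_force: 60.7
```

Request:
servo_tool(rows=[[[-0.0015,0,0.0013],[0,0,0]]])

```text
clock: 12.93
ee_pos: [0.6205, 0.1454, 0.0722]
ee_rot: [-179.9, 39.9, -172.8]
ft_force: [-2.8, -0.0, -1.1]
opening: 0.0195
finger_force: 60.7
```

Request:
servo_tool(rows=[[[-0.0015,0,0.0013],[0,0,0]]])

```text
clock: 13.02
ee_pos: [0.6214, 0.1456, 0.0722]
ee_rot: [-179.9, 39.9, -172.8]
ft_force: [-2.2, -0.2, -0.1]
opening: 0.0195
finger_force: 60.7
```

Request:
servo_tool(rows=[[[-0.0015,0,0.0013],[0,0,0]]])

```text
clock: 13.1
ee_pos: [0.6225, 0.1457, 0.0722]
ee_rot: [-179.9, 39.9, -172.8]
ft_force: [-2.8, 0.5, -1.3]
opening: 0.0193
finger_force: 60.7
```

Request:
servo_tool(rows=[[[-0.0015,0,0.0013],[0,0,0]]])

```text
clock: 13.18
ee_pos: [0.6234, 0.1458, 0.0722]
ee_rot: [-179.9, 39.9, -172.8]
ft_force: [-3.1, -0.1, -1.3]
opening: 0.0192
finger_force: 60.7
```

Request:
servo_tool(rows=[[[-0.0015,0,0.0013],[0,0,0]]])

```text
clock: 13.27
ee_pos: [0.6244, 0.1459, 0.0722]
ee_rot: [-179.9, 39.9, -172.8]
ft_force: [-3.2, -0.2, -1.3]
opening: 0.0192
finger_force: 60.7
```

Request:
servo_tool(rows=[[[-0.0015,0,0.0013],[0,0,0]]])

```text
clock: 13.35
ee_pos: [0.6254, 0.1461, 0.0722]
ee_rot: [-179.9, 39.9, -172.8]
ft_force: [-2.1, -0.2, -0.4]
opening: 0.0193
finger_force: 60.7
```

Request:
servo_tool(rows=[[[-0.0015,0,0.0013],[0,0,0]]])

```text
clock: 13.43
ee_pos: [0.6264, 0.1462, 0.0722]
ee_rot: [-179.9, 39.9, -172.8]
ft_force: [-2.6, -0.8, -0.9]
opening: 0.0197
finger_force: 60.7
```

Request:
servo_tool(rows=[[[-0.0015,0,0.0013],[0,0,0]]])

```text
clock: 13.52
ee_pos: [0.6274, 0.1463, 0.0721]
ee_rot: [-179.9, 39.9, -172.8]
ft_force: [-2.8, -1.2, -0.5]
opening: 0.0192
finger_force: 60.7
```

Request:
servo_tool(rows=[[[-0.0015,0,0.0013],[0,0,0]]])

```text
clock: 13.6
ee_pos: [0.6284, 0.1464, 0.0722]
ee_rot: [-179.9, 39.9, -172.8]
ft_force: [-3.3, -0.6, -0.7]
opening: 0.0195
finger_force: 60.7
```

Request:
servo_tool(rows=[[[-0.0015,0,0.0013],[0,0,0]]])

```text
clock: 13.68
ee_pos: [0.6293, 0.1465, 0.0721]
ee_rot: [-179.9, 39.9, -172.8]
ft_force: [-2.2, -0.5, -0.4]
opening: 0.0195
finger_force: 60.7
```

Request:
servo_tool(rows=[[[-0.0015,0,0.0013],[0,0,0]]])

```text
clock: 13.77
ee_pos: [0.6303, 0.1467, 0.072]
ee_rot: [-179.9, 39.9, -172.8]
ft_force: [-4.2, 0.1, -0.5]
opening: 0.0191
finger_force: 60.7
```

Request:
servo_tool(rows=[[[-0.0005,0,0.0004],[0,0,0]]])

```text
clock: 13.85
ee_pos: [0.6304, 0.1467, 0.0718]
ee_rot: [-179.9, 39.9, -172.8]
ft_force: [-4.0, -1.2, 0.2]
opening: 0.0194
finger_force: 60.8
```

Request:
servo_tool(rows=[[[-0.0005,0,0.0004],[0,0,0]]])

```text
clock: 13.93
ee_pos: [0.6304, 0.1467, 0.0716]
ee_rot: [-179.9, 39.8, -172.8]
ft_force: [-6.7, -0.8, 1.0]
opening: 0.0192
finger_force: 61.1
```

Request:
servo_tool(rows=[[[-0.0002,0,0.0002],[0,0,0]]])

```text
clock: 14.02
ee_pos: [0.6305, 0.1467, 0.0716]
ee_rot: [-179.9, 39.8, -172.8]
ft_force: [-6.9, -0.2, 1.6]
opening: 0.0196
finger_force: 61.1
```

Run:
```python
from h import *
f,e,o=footnow();print(o["clock"],f,e,o["ft_force"],o["torque"])
p=ctrl.read_camera("top");save(p,"t6")
a=p["frame"][:,:,::-1][100:250,290:490];cv2.imwrite("pics/t6c.png",cv2.resize(a,(800,600),interpolation=cv2.INTER_CUBIC))
```

```text
14.0167 [ 0.0445 -0.0003  0.023 ] [-0.13  0.12 -0.05] [-6.94372206 -0.17131375  1.61940279] [-0.14683945  1.53271443 -0.02938302]
```

View pics/t6c.png

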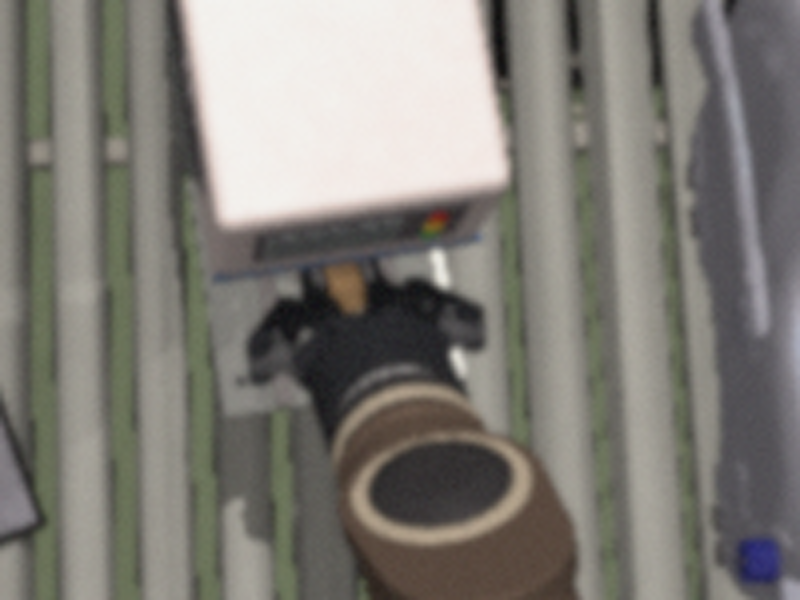

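```bash
cat >> h.py <<'E'
MF=(.524,.396,21.5)
E
python3 - <<'E'
from h import *
print("A");a=rowsto([foot(.025,0,.024)+(.007,),foot(-.06,0,.026)+(.017,)])
print("B");a=rowsto([foot(-.08,0,.07)+(.02,)],a)
print("C");rowsto([foot(0,0,.066,MF)+(.03,)],a)
E
```

```text
A
[[[0.0096,0.0001,-0.0088],[-0.0002,-0.0003,0.0]],[[0.0097,0.0002,-0.0088],[-0.0001,-0.0003,0.0001]],[[0.0096,0.0001,-0.0089],[-0.0002,-0.0003,0.0]],[[0.0213,0.0,-0.0187],[0.0,0.0,0.0]],[[0.0213,0.0,-0.0187],[0.0,0.0,0.0]],[[0.0212,0.0,-0.0187],[0.0,0.0,0.0]],[[0.0213,0.0,-0.0188],[0.0,0.0,0.0]],[[0.0213,0.0,-0.0187],[0.0,0.0,0.0]],[[0.0213,0.0,-0.0187],[0.0,0.0,0.0]]]
B
[[[-0.0086,0.0,-0.031],[0.0,0.0,0.0]],[[-0.0087,0.0,-0.0311],[0.0,0.0,0.0]],[[-0.0086,0.0,-0.031],[0.0,0.0,0.0]]]
C
[[[-0.0018,0.0555,0.0027],[-0.0057,0.0,-0.0068]],[[-0.003,0.0554,0.0036],[-0.0057,0.0,-0.0067]],[[-0.0042,0.0552,0.0047],[-0.0056,0.0,-0.0068]],[[-0.0053,0.0551,0.0056],[-0.0057,0.0,-0.0068]],[[-0.0065,0.0548,0.0066],[-0.0057,0.0,-0.0067]],[[-0.0077,0.0545,0.0076],[-0.0057,0.0,-0.0068]],[[-0.0088,0.0542,0.0086],[-0.0056,0.0,-0.0067]],[[-0.0099,0.0539,0.0095],[-0.0057,0.0,-0.0068]],[[-0.0111,0.0535,0.0105],[-0.0057,0.0,-0.0068]]]
```

Request:
servo_tool(rows=[[[0.0096,0,-0.0088],[0,0,0]],[[0.0096,0,-0.0088],[0,0,0]],[[0.0096,0,-0.0088],[0,0,0]],[[0.0213,0,-0.0187],[0,0,0]],[[0.0213,0,-0.0187],[0,0,0]],[[0.0213,0,-0.0187],[0,0,0]],[[0.0213,0,-0.0187],[0,0,0]],[[0.0213,0,-0.0187],[0,0,0]],[[0.0213,0,-0.0187],[0,0,0]],[[0,0,0],[0,0,0]]])

```text
clock: 14.9
ee_pos: [0.5244, 0.1332, 0.074]
ee_rot: [-179.9, 39.8, -172.7]
ft_force: [0.5, -0.5, -3.1]
opening: 0.0194
finger_force: 60.5
```

Request:
servo_tool(rows=[[[-0.0086,0,-0.031],[0,0,0]],[[-0.0086,0,-0.031],[0,0,0]],[[-0.0086,0,-0.031],[0,0,0]],[[0,0,0],[0,0,0]]])

```text
clock: 15.23
ee_pos: [0.5088, 0.1319, 0.123]
ee_rot: [-180.0, 40.2, -172.8]
ft_force: [2.1, 0.5, -1.6]
opening: 0.0198
finger_force: 60.6
```

Request:
servo_tool(rows=[[[-0.002,0.0555,0.0027],[-0.0057,0,-0.0068]],[[-0.003,0.0555,0.0036],[-0.0057,0,-0.0068]],[[-0.004,0.055,0.0047],[-0.0057,0,-0.0068]],[[-0.0053,0.055,0.0056],[-0.0057,0,-0.0068]],[[-0.0065,0.055,0.0066],[-0.0057,0,-0.0068]],[[-0.0077,0.0545,0.0076],[-0.0057,0,-0.0068]],[[-0.0088,0.054,0.0086],[-0.0057,0,-0.0068]],[[-0.01,0.054,0.0095],[-0.0057,0,-0.0068]],[[-0.011,0.0535,0.0105],[-0.0057,0,-0.0068]],[[0,0,0],[0,0,0]]])

```text
clock: 16.07
ee_pos: [0.4904, 0.3853, 0.1144]
ee_rot: [179.9, 39.9, -158.3]
ft_force: [-0.3, -0.0, -0.7]
opening: 0.0193
finger_force: 61.0
```

Request:
servo_tool(rows=[[[0,0,0],[0,0,0]],[[0,0,0],[0,0,0]]])

```text
clock: 16.23
ee_pos: [0.4899, 0.3804, 0.1133]
ee_rot: [-179.9, 39.8, -158.4]
ft_force: [-1.1, -0.2, -2.2]
opening: 0.0192
finger_force: 61.0
```

Run:
```python
from h import *
f,e,o=footnow();print(o["clock"],f,e,o["ft_force"],o["ee_pos"],o["ee_rot"])
rowsto([foot(0,0,.026,MF)+(.02,),foot(0,0,.019,MF)+(.005,)])
```

```text
16.2333 [-0.0673  0.2584  0.0647] [-0.17  0.15 14.31] [-1.11830345 -0.2222394  -2.15486406] [0.48992216 0.38037369 0.1133068 ] [-179.8646361    39.7976378  -158.40227421]
[[[0.0251,0.0007,0.0296],[-0.0002,-0.0006,0.0002]],[[0.0251,0.0006,0.0296],[-0.0002,-0.0005,0.0002]],[[0.0045,0.0,0.0053],[0.0,0.0,0.0]],[[0.0045,0.0,0.0054],[0.0,0.0,0.0]]]
```

Request:
servo_tool(rows=[[[0.0251,0.0006,0.0296],[0,0,0]],[[0.0251,0.0006,0.0296],[0,0,0]],[[0.0045,0,0.0054],[0,0,0]],[[0.0045,0,0.0054],[0,0,0]],[[0,0,0],[0,0,0]],[[0,0,0],[0,0,0]],[[0,0,0],[0,0,0]]])

```text
clock: 16.82
ee_pos: [0.4905, 0.3816, 0.0703]
ee_rot: [-180.0, 40.0, -158.5]
ft_force: [-0.8, -0.3, -1.5]
opening: 0.0196
finger_force: 61.0
```

Request:
servo_tool(rows=[[[0.0013,0,0.0015],[0,0,0]],[[0,0,0],[0,0,0]]])

```text
clock: 16.98
ee_pos: [0.49, 0.3815, 0.0686]
ee_rot: [-180.0, 39.9, -158.5]
ft_force: [-0.3, 0.3, -1.6]
opening: 0.0195
finger_force: 61.0
```

Request:
servo_tool(rows=[[[0.0013,0,0.0015],[0,0,0]],[[0,0,0],[0,0,0]]])

```text
clock: 17.15
ee_pos: [0.4896, 0.3813, 0.0668]
ee_rot: [-179.9, 39.9, -158.4]
ft_force: [0.9, 0.0, -2.4]
opening: 0.0192
finger_force: 61.0
```

Request:
servo_tool(rows=[[[0.0013,0,0.0015],[0,0,0]],[[0,0,0],[0,0,0]]])

```text
clock: 17.32
ee_pos: [0.4896, 0.3812, 0.0656]
ee_rot: [-179.9, 39.9, -158.4]
ft_force: [-0.0, 0.4, -1.0]
opening: 0.0192
finger_force: 61.0
```

Request:
servo_tool(rows=[[[0.0007,0,0.0008],[0,0,0]],[[0,0,0],[0,0,0]]])

```text
clock: 17.48
ee_pos: [0.4896, 0.3812, 0.0651]
ee_rot: [-179.9, 39.9, -158.4]
ft_force: [0.5, 0.8, -2.2]
opening: 0.0196
finger_force: 61.0
```

Request:
servo_tool(rows=[[[0.0007,0,0.0008],[0,0,0]],[[0,0,0],[0,0,0]]])

```text
clock: 17.65
ee_pos: [0.4896, 0.3812, 0.0646]
ee_rot: [-179.9, 39.9, -158.4]
ft_force: [0.3, -0.5, -3.6]
opening: 0.0192
finger_force: 61.0
```

Request:
servo_tool(rows=[[[0.0007,0,0.0008],[0,0,0]],[[0,0,0],[0,0,0]],[[0,0,0],[0,0,0]]])

```text
clock: 17.9
ee_pos: [0.4896, 0.3812, 0.0641]
ee_rot: [-179.9, 39.9, -158.4]
ft_force: [0.4, 0.3, -1.5]
opening: 0.0195
finger_force: 61.0
```

Request:
servo_tool(rows=[[[0.0005,0,0.0006],[0,0,0]],[[0,0,0],[0,0,0]],[[0,0,0],[0,0,0]]])

```text
clock: 18.15
ee_pos: [0.4897, 0.3812, 0.0639]
ee_rot: [-179.9, 39.9, -158.4]
ft_force: [-0.5, 0.4, -2.2]
opening: 0.0195
finger_force: 61.2
```

Request:
servo_tool(rows=[[[0.0005,0,0.0006],[0,0,0]],[[0,0,0],[0,0,0]],[[0,0,0],[0,0,0]]])

```text
clock: 18.4
ee_pos: [0.4899, 0.3814, 0.0638]
ee_rot: [-179.9, 39.9, -158.4]
ft_force: [-0.3, 0.6, 1.1]
opening: 0.0195
finger_force: 61.5
```

Request:
servo_tool(rows=[[[0.0005,0,0.0006],[0,0,0]],[[0,0,0],[0,0,0]],[[0,0,0],[0,0,0]]])

```text
clock: 18.65
ee_pos: [0.49, 0.3815, 0.0638]
ee_rot: [-180.0, 40.0, -158.5]
ft_force: [-3.0, -1.7, 4.2]
opening: 0.0195
finger_force: 61.9
```

Request:
servo_tool(rows=[[[-0.0005,0,-0.0006],[0,0,0]],[[0,0,0],[0,0,0]],[[0,0,0],[0,0,0]]])

```text
clock: 18.9
ee_pos: [0.4899, 0.3814, 0.0638]
ee_rot: [-179.9, 39.9, -158.5]
ft_force: [-1.1, -0.2, 3.0]
opening: 0.019
finger_force: 61.4
```

Request:
servo_tool(rows=[[[0,0,0],[0,0,0]],[[0,0,0],[0,0,0]],[[0,0,0],[0,0,0]],[[0,0,0],[0,0,0]],[[0,0,0],[0,0,0]],[[0,0,0],[0,0,0]]], jaw=0.7)

```text
clock: 19.4
ee_pos: [0.4896, 0.3811, 0.0633]
ee_rot: [-179.9, 39.9, -158.4]
ft_force: [0.3, 0.4, -0.7]
opening: 0.0595
finger_force: 0.0
```

Request:
servo_tool(rows=[[[0,0,-0.02],[0,0,0]],[[0,0,-0.04],[0,0,0]],[[0,0,-0.06],[0,0,0]],[[0,0,-0.06],[0,0,0]],[[0,0,-0.06],[0,0,0]],[[-0.03,0,-0.05],[0,0,0]],[[-0.03,0,-0.03],[0,0,0]],[[0,0,0],[0,0,0]],[[0,0,0],[0,0,0]],[[0,0,0],[0,0,0]]])

```text
clock: 20.23
ee_pos: [0.415, 0.3517, 0.205]
ee_rot: [-179.9, 39.9, -158.4]
ft_force: [0.0, -0.1, -0.3]
opening: 0.0601
finger_force: 0.0
```

Run:
```python
from h import *
o=ctrl.get_obs();print(o["clock"],o["ee_pos"],o["ft_force"])
p=ctrl.read_camera("wrist");q=ctrl.read_camera("scene")
a=p["frame"][:,:,::-1][50:350,120:520];b=q["frame"][:,:,::-1][80:380,200:600]
cv2.imwrite("pics/e.png",np.vstack([cv2.resize(a,(400,300)),cv2.resize(b,(400,300))]))
```

```text
20.2333 [0.41504599 0.35170769 0.2049812 ] [ 0.0460391  -0.14814198 -0.29163092]
```

View pics/e.png

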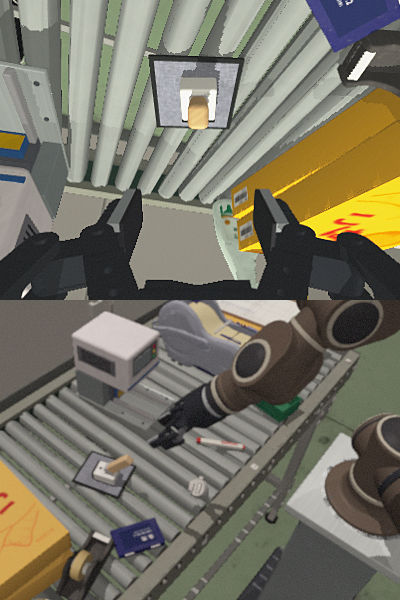

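The tapper is standing upright on its mat and the gripper has let go. The counter, ink pad and marker don't look moved, and the block is deep in the guide.

```bash
python3 -c "
from rig import ctrl
print(ctrl.job_done())"
```

```text
the job is handed in; nothing more can be done
None
```

The block was pushed in with the tapper's foot in steps of 1 to 2 mm until it stalled at the hidden stop. The wrist force was about 7 N there, so the stop should not have been driven back. The tapper is standing free on its mat, the counter, ink pad and marker were not touched, and the job is handed in at about 20 s; no verdict came back.

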